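# Jack up the drainboard by its lift ear and hold the pump handle down

### The job

The drainboard with the green rack has to be raised at its front edge so a wedge can be slipped under it. Set the small hand-pump jack flat on the table with its saddle squarely under the lift ear that carries the round boss, then pump the handle, letting it come back up between full strokes, until that ear has risen by at least 2 cm, and finish still holding the handle all the way down with the fingers. Handle the jack gently (a grip of no more than about 30 N), let only the jack touch the drainboard, do not knock the jack over or against it, and leave everything else where it is.

Things in the scene. Friction and masses are not known exactly. Their poses are not given: they have to be found in the camera images.
- jack: Loose hand-pump jack, plain grey and bare steel, about 0.8 kg. Flat base plate 255 long (x), 80 wide (y), 6 thick. Origin: on its underside, straight below the saddle. Its +x points from the pump handle to the saddle (plate reaches 40 mm ahead of the origin and 215 mm behind), z is up. The ram's round housing is 48 across and reaches 70 mm up.
- jack_grip (a point): Centre of the top face of the jack's square pump tower, the place to grip it: 26 (x) by 30 (y) mm, its axis 61 mm behind the jack's origin, its top 124 mm above the underside; fingers go on its two y faces. The jack's centre of mass lies within 20 mm of the tower's axis.
- saddle (a point): Centre of the top face of the jack's saddle, a bare steel disc 40 mm across on a 26 mm ram. Its top is 90 mm above the jack's underside with the ram fully in (it starts 0 to 4 mm out) and can rise 50 mm. The ram stays up by friction while the handle comes up; it leaks well under 1 mm a second.
- handle_pad (a point): Centre of the top face of the rubber pad (34 by 34 by 12 mm) on the end of the pump handle; press it straight down with closed fingers. The pad swings 115 mm from a pivot 68 mm behind the jack's origin and 55 mm up. At rest it is 173 mm behind the origin, its face 107 mm up; fully down 181 mm behind, its face 40 mm up.
- pump_handle (a joint): Pump handle angle, rad: 0 at rest (up), 0.6 fully down at its stop. A spring returns it to 0 when let go (pushing 1 to 3 N at the pad); a lifting stroke takes about 7 to 14 N at the pad. A ratchet inside lifts the saddle 14 mm with each full stroke from fully up to fully down (the first 12 to 20 mm), 7 mm or nothing with a short one.
- stand: Fixed dark stand with the drainboard and a green peg rack clipped on it (top 190 mm up). Origin: on the table below the lift point at rest; +x points from the ear to the board's far edge, its hinge (295 mm away, 104 mm up). The metal board begins 35 mm beyond the lift point, y from -140 to +220 mm; its front legs, 36 mm wide, stand at x = 65, y = -120 and +200 mm.
- lift_point (a point): Centre of the underside of the lift ear, a metal tab 50 mm wide (y), 6 thick, reaching 25 mm past this point towards the robot, marked by a round steel boss (24 across, 10 high) on top. Underside 104 mm above the table at rest, 10 to 14 mm above the saddle. The second tab, 150 mm to its left, has no boss and is not the lift point.
- pot: Bystander, leave alone: steel pot, 150 mm across, 90 mm high. Origin: centre of its underside.
- bowl: Bystander, leave alone: steel bowl, 130 mm across, 50 mm high. Origin: centre of its underside.
- tumbler_a: Bystander, leave alone: white plastic tumbler, 68 mm across, 100 mm high. Origin: centre of its underside.
- tumbler_b: Bystander, leave alone: white plastic tumbler, 68 mm across, 100 mm high. Origin: centre of its underside.
- soap: Bystander, leave alone: grey bottle, 64 mm across, 170 mm high. Origin: centre of its underside.
- scraper: Bystander, leave alone: spatula-like scraper lying flat, about 260 mm long. Origin: centre of its underside.
- scrub_brush: Bystander, leave alone: scrubbing brush lying flat, about 200 mm long. Origin: centre of its underside.

How it is judged (in metres and radians):
On the way, in this order (a step that is already met when the one before it is completed fails the run):
1. the jack stands flat on the table with its saddle within 12 mm of the lift point, the drainboard still at rest (height (world z) of jack below 0.006 m and angle between jack's own z axis and vertical below 0.06 rad and horizontal distance between saddle and lift_point below 0.012 m and height (world z) of lift_point below 0.106 m), for 0.2 s.
2. first stroke: the handle is pressed down (value of joint pump_handle above 0.5 rad), for 0.05 s.
3. the handle is let back up (value of joint pump_handle below 0.15 rad), for 0.05 s.
4. the ear has risen 20 mm and the handle is down (value of joint pump_handle above 0.5 rad and height (world z) of lift_point above 0.1235 m), for 0.1 s.
At the end, for the whole second after the job is handed in: Through the last second the fingers hold the pump handle down (0.5 rad or more of its 0.6, with over 1 N), the lift ear is 20 mm (at least 19) above its rest height and carried by the jack alone (over 2 N), the saddle is within 15 mm of the lift point, and the jack stands flat on the table (height (world z) of jack below 0.006 m and angle between jack's own z axis and vertical below 0.06 rad and value of joint pump_handle above 0.5 rad and contact force between the fingers and jack above 1 N and height (world z) of lift_point above 0.123 m and horizontal distance between saddle and lift_point below 0.015 m and contact force between jack and stand above 2 N and contact force between each of the arm, the fingers and stand below 0.5 N); the arm keeps its last pose, push and grip.
It fails at once if the jack is squeezed: more than 70 N from the two fingers together (a grip of 35 N) (contact force between the fingers and jack above 70 N).
It fails at once if the robot touches the drainboard or its stand with more than 3 N (contact force between any of the arm, the fingers and stand above 3 N).
It fails at once if the jack is knocked against the drainboard (over 35 N) (contact force between jack and stand above 35 N).
It fails at once if the jack is tipped over (angle between jack's own z axis and vertical above 0.6 rad).
It fails at once if a bystander is moved more than 30 mm (distance of any of pot, bowl, tumbler_a, tumbler_b, soap, scraper, scrub_brush from where it was at the start of the episode above 0.03 m).
It also fails if it takes over 67 s, if anything falls off the work surface, if the arm or the gripper's body presses on something with over 40 N, if the wrist force passes 120 N, or if a joint passes its speed limit or range.

### The arm

A 6-joint arm with a two-finger parallel gripper is mounted at the origin on the work surface. World frame = base frame: x ahead of the robot, y to its left, z up, the work surface at z = 0. Lengths are in mm, angles in rad, forces in N, time in s.
With the tool pointing down it reaches from about 350 to 875 mm from the base axis. Payload 4.2 kg.
Tool frame: the origin (TCP) lies midway between the tips of the shut fingers; the grasp point (between the pads) lies 19 mm behind it; z points along the fingers, y is the line along which they close (so a half turn about z gives the same grasp; the last joint's range is limited). The gripper opens to 85 mm and grips with 20 to 120 N. Pads are 22 mm wide; open, the fingers measure 114 mm over their backs; the gripper's body (76 mm by 85 mm) begins 54 mm behind the grasp point. The pads swing forward as they close: fully open they stand 13 mm farther back than shut.
Start: joints at [1.576, 0.385, 0.008, 0, -1.194, -0.259], TCP at [156.896, 604.965, 231.312] pointing down, gripper open.
Joint ranges: [-3.14, 3.14], [-1.21, 2.06], [-1.07, 1.41], [-3.16, 2.05], [-2.99, -0.16], [-3.1, 3.1]. Speed limits (rad/s): [2.79, 2.79, 3.14, 3.14, 3.14, 3.14].

### API

Orientations are given as a unit quaternion [x, y, z, w].
In Python, from bench import arm, eyes, nets gives the robot as it stands.
- The arm moves only by the tool apply_moves, never from a script. Its arguments are lists of equal length, an entry for each row: "delta_rot": the turn, a rotation vector about the tool's x, y, z as a fraction of full scale, a list of three; "xyz": the shift along the tool's x, y, z as a fraction of full scale, a list of three; "hand": the gripper command: -1 is fully open, 1 is shut, values between are in proportion. In form: {"delta_rot": [[ax, ay, az], ...], "xyz": [[dx, dy, dz], ...], "hand": [hand, ...]}. A call has 1 to 20 rows; each row shifts and turns the commanded pose from where the row before left it, along the tool's axes as they then stand; what a row does not reach is not made up. Full scale, the value 1, is 0.025 m for a shift and 6 degrees for a turn. A row lasts 1/12 s, in which the tool goes at most 41.7 mm and 7.16 degrees, less where a joint would pass 70% of its speed; a pose out of reach is approached as far as the arm can. A call with a number of a shift or a turn outside -1 to 1 is refused whole. A call with a gripper value outside its range is refused whole. The fingers move at their own pace and stop on an object; the grip force is fixed at half the most. Time passes only in rows, so rows that do not move let the fingers close. It gives the time, the measured TCP pose, the force, the opening and the grip force at its end, in the units of the state.
- arm.read_state(): the state, without advancing time (a new reading comes with each control period).
- eyes.get_image(name): name is "scene" or "top" or "wrist"; returns a dict with "frame" (400x640x3 uint8, red, green, blue), "range_z" (400x640 float32, mm along the optical axis (not along the pixel's ray), 0 where there is no reading), "camera_matrix" (3x3 intrinsics, pixels), "R" (3x3) and "t" (3): a world point X has camera coordinates R X + t; the wrist camera has in their place "hand_eye" (4x4, takes a point from camera to tool coordinates, whose origin is the TCP and whose axes are the flange's). Camera axes: x right, y down, z forward; pixel columns grow to the right and rows downward; lengths in mm; the calibration is good to about 2 mm. The wrist camera is an equidistant fisheye: a pixel r from the principal point sees the ray r / f radians off the axis. A picture is of the moment at which its call begins: read the wrist's pose just before it.
- arm.job_done(): hands the job in; it is judged then, once.
Trained networks look in a picture, given as the dict that the camera call returned (one of the last four; its "shot" number tells which), for a name from the list of things; names that differ only in an ending like _2 or _b are one class to them, and where a whole thing is asked for, a point or a joint stands for the part that bears it (a point fixed in the world has none). Each returns a list of dicts, best first, with "score" (0 to 1); they miss things now and then, are a little off and sometimes report something else, mostly with a low value. They report only what shows in the picture. A call takes as long as a camera call.
- nets.look_for(name, picture): "bbox" ([left, top, right, bottom] in pixels, round what is visible of it).
- nets.masks_of(name, picture): "region" (400x640 bool, what is visible of it) and "bbox" ([left, top, right, bottom] in pixels, round what is visible of it).
The state is a dict: "clock": time; "joints": joint angles; "joint_vel": joint speeds; "joint_efforts": joint torques, N m; "position": TCP position; "ee_rot": TCP orientation; "contact_force": force on the tool from outside, world axes, zero at the start; "wrist_torque": the same for the moment, N m; "gripper_width": finger opening in mm; "grasp_force": force on a finger pad.
Only numpy, scipy, OpenCV 4.12 (cv2) and the standard library are available. Lean on these libraries where they do the work, as an engineer would, in place of code of your own. Each camera call takes 0.05 s, during which the arm holds its last target. There are 200 camera calls.

## Working session

There is one attempt and no reset: what is moved stays moved. The work goes in short steps, Python scripts to look and compute and a tool call to move; the robot and the scene stay as the last step left them, time stands still between calls to the robot, and variables do not carry over. Pictures are saved under pics/ and viewed, at most 10 in all, crops included, and the job is handed in when it is done.

Besides the shell and the picture viewer there is one more tool, called as a command line: name --argument value ..., lists and objects as JSON in quotes. apply_moves: Moves the arm, as the interface text tells. Its arguments: {"type":"object","properties":{"delta_rot":{"type":"array"},"xyz":{"type":"array"},"hand":{"type":"array"}},"required":["delta_rot","xyz","hand"]}

```bash
mkdir -p pics; ls; cat > h.py <<'E'
import numpy as np, cv2
from bench import arm, eyes, nets
def cloud(p):
    z=p["range_z"]; K=p["camera_matrix"]; v,u=np.mgrid[0:400,0:640]
    c=np.stack([(u-K[0,2])/K[0,0]*z,(v-K[1,2])/K[1,1]*z,z],-1)
    w=(c-p["t"])@p["R"]; w[z<=0]=np.nan
    return w
def save(p,n): cv2.imwrite("pics/"+n+".png",p["frame"][:,:,::-1])
E
python3 - <<'E'
from h import *
print(arm.read_state())
for n in ("scene","top"):
    p=eyes.get_image(n); save(p,n+"0"); w=cloud(p); np.save(n+"0.npy",w)
    print(n, "cam at",-p["R"].T@p["t"])
    for k in ("jack","stand","pot","bowl","tumbler_a","soap","scraper","scrub_brush","jack_grip","handle_pad","saddle"):
        for d in nets.masks_of(k,p)[:2]:
            q=w[d["region"]]; q=q[~np.isnan(q[:,0])]
            if len(q): print(k,round(d["score"],2),np.round(d["bbox"]),np.round(np.median(q,0)),np.round(np.percentile(q,[2,98],axis=0)).tolist())
E
cd pics; python3 -c "
import cv2,numpy as np
cv2.imwrite('a.png',cv2.resize(np.vstack([cv2.imread('scene0.png'),cv2.imread('top0.png')]),None,fx=.75,fy=.75))"
```

```text
pics
{'clock': 0.0, 'joints': array([ 1.57556781e+00,  3.85585166e-01,  6.63123789e-03, -5.12910617e-04,
       -1.19399638e+00, -2.58642763e-01]), 'joint_vel': array([ 2.44266897e-05, -1.33907823e-03,  1.31233501e-03, -9.04541508e-04,
        5.91871777e-04,  1.86876417e-03]), 'joint_efforts': array([ 7.51631560e-04, -3.92286408e+01,  1.88400131e+01,  4.18606639e+00,
       -4.56734007e-03, -6.77950922e-06]), 'position': array([156.7758237 , 604.41725836, 230.20436559]), 'ee_rot': array([ 9.91941897e-01, -1.26688814e-01, -9.48606805e-05,  1.09896399e-03]), 'contact_force': array([0.16565117, 0.35095741, 1.0576228 ]), 'wrist_torque': array([ 0.02355029, -0.0561247 , -0.05483991]), 'grasp_force': 0.0, 'gripper_width': 85.39429366280196}
scene cam at [1154.44477157  783.77267447 1646.81193626]
jack 0.74 [212. 218. 338. 332.] [824.  99. 119.] [[663.0, -75.0, 104.0], [958.0, 265.0, 193.0]]
jack 0.59 [273. 158. 334. 198.] [ 469. -218.    7.] [[336.0, -287.0, -7.0], [581.0, -154.0, 120.0]]
stand 0.81 [213. 216. 338. 346.] [834. 108. 118.] [[662.0, -75.0, 6.0], [964.0, 275.0, 192.0]]
pot 0.
[... 2248 characters left out ...]
[218. 198. 244. 217.] [518. 346.  56.] [[483.0, 306.0, 1.0], [545.0, 370.0, 103.0]]
soap 0.73 [394. 146. 418. 170.] [ 689. -293.  114.] [[670.0, -328.0, 14.0], [724.0, -271.0, 173.0]]
scraper 0.67 [256. 225. 274. 301.] [244. 212.   5.] [[187.0, 190.0, -2.0], [450.0, 251.0, 24.0]]
scrub_brush 0.6 [455. 192. 468. 249.] [ 492. -512.   18.] [[377.0, -539.0, -2.0], [569.0, -497.0, 26.0]]
jack_grip 0.84 [362. 188. 404. 259.] [ 461. -219.    8.] [[346.0, -291.0, -0.0], [581.0, -155.0, 125.0]]
handle_pad 0.56 [396. 192. 402. 202.] [ 542. -257.   94.] [[527.0, -275.0, 87.0], [560.0, -239.0, 99.0]]
handle_pad 0.53 [371. 217. 388. 248.] [ 406. -205.   99.] [[368.0, -238.0, 5.0], [474.0, -177.0, 116.0]]
```

View pics/a.png

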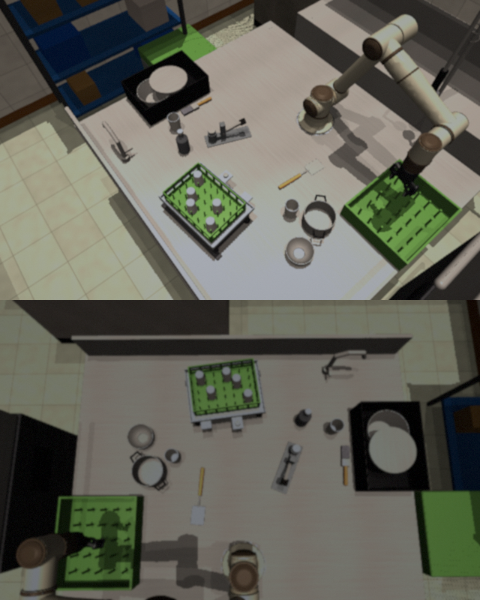

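The picture shows the jack at about (415,233) in the scene view, with its saddle away from the robot. The ears are on the robot side of the rack, at top-view pixels (276,167) and (317,164). The right one should be the lift ear.

```bash
python3 - <<'E'
from h import *
for n in ("scene","top"):
    w=np.load(n+"0.npy"); P=w.reshape(-1,3); P=P[~np.isnan(P[:,0])]
    def sel(a,b,c,d,e,f): return P[(P[:,0]>a)&(P[:,0]<b)&(P[:,1]>c)&(P[:,1]<d)&(P[:,2]>e)&(P[:,2]<f)]
    q=sel(580,760,-120,290,98,130); 
    H,_,_=np.histogram2d(q[:,0],q[:,1],bins=[np.arange(590,720,10),np.arange(-120,290,10)])
    print(n); print("\n".join("%d "%(590+10*i)+"".join("%2d"%min(v,99) for v in r) for i,r in enumerate(H.astype(int))))
    j=sel(320,600,-310,-130,-20,140)
    for nm,lo,hi in (("plate",3,30),("sad",85,102)):
        pass
    s=sel(515,580,-290,-220,85,103); print("saddle",np.median(s,0),(s.max(0)+s.min(0))/2,len(s))
    t=sel(440,520,-260,-190,117,135); print("tower",np.median(t,0),(t.max(0)+t.min(0))/2,len(t))
    d=sel(340,415,-230,-150,95,120); print("pad",np.median(d,0),(d.max(0)+d.min(0))/2,len(d))
    b=sel(590,690,-120,290,113,130); print("boss",np.median(b,0) if len(b) else 0,len(b),np.round(b[:12]).tolist())
    # rack top edges: orientation from stand top points
    g=sel(640,1000,-120,300,112,124); r=cv2.minAreaRect(g[:,:2].astype(np.float32)); print(r)
p=cv2.imread("pics/top0.png"); c=cv2.resize(p[60:280,230:430],None,fx=2.7,fy=2.7,interpolation=cv2.INTER_CUBIC); cv2.imwrite("pics/b.png",np.clip(c*1.5,0,255))
E
```

```text
scene
590  0 0 0 0 0 0 0 0 0 0 0 0 0 0 0 0 0 0 0 0 0 0 0 0 0 0 0 0 0 0 0 0 0 0 0 0 0 0 0 0
600  0 0 0 0 0 0 0 0 0 0 0 0 0 0 0 0 0 0 0 0 0 0 0 0 0 0 0 0 0 0 0 0 0 0 0 0 0 0 0 0
610  0 0 0 0 0 0 0 0 0 0 0 0 0 0 0 0 0 0 0 0 0 0 0 0 0 0 0 0 0 0 0 0 0 0 0 0 0 0 0 0
620  0 0 0 0 0 0 0 0 0 0 0 0 0 0 0 0 0 0 0 0 0 0 0 0 0 0 0 0 0 0 0 0 0 0 0 0 0 0 0 0
630  0 0 0 0 0 0 0 0 0 0 0 1 1 1 3 2 4 0 0 0 0 0 0 0 0 0 0 0 0 1 3 2 0 0 0 0 0 0 0 0
640  0 0 0 0 0 0 0 0 0 0 0 0 6 6 6 512 0 0 0 0 0 0 0 0 0 0 5 8 9 5 9 1 0 0 0 0 0 0 0
650  0 0 0 0 0 0 0 0 0 0 0 0 4 4 7 7 5 2 0 0 0 0 0 0 0 0 0 4 8 7 7 6 4 0 0 0 0 0 0 0
660  0 0 0 0 0 0 0 0 0 0 0 0 6 3 710 7 3 0 0 0 0 0 0 0 0 0 7 6 7 9 6 4 0 0 0 2 0 0 0
670  0 0 0 0 0 0 0 0 0 0 0 0 3 7 7 8 5 5 0 0 0 0 0 0 0 0 0 1 2 3 5 6 8121311 6 3 0 0
680  0 0 0 0 0 0 0 0 0 0 0 0 4 5 8 8 5 4 0 0 1 5 3 4 4 7 6 7 5 4 2 1 1 7 7 9 2 9 0 0
690  0 0 0 0 0 0 0 0 0 0 0 0 1 2 3 3 7 2 8 7 2 4 1 1 2 3 4 0 1 7 4 2 0 0 7 5 5 8 0 0
700  0 0 0 0 1 1 2 3 4 6 4 6 5 4 3 2 0 0 2 5 6 4 0 2 4 2 1 0 0 1 6 5 2 1 212 410 0 0
saddle [ 546.7387439  -250.6546433    91.39453076] [ 545.97770481 -248.430
[... 1782 characters left out ...]
7557  124.30719931] [ 485.35931993 -233.56259632  123.61945263] 67
pad [ 384.55114458 -194.81024147  107.54330658] [ 388.37262584 -192.45952758  106.78315342] 110
boss [671.92709616 136.63837367 119.13815727] 204 [[689.0, 99.0, 128.0], [689.0, 88.0, 128.0], [689.0, 85.0, 127.0], [689.0, 78.0, 128.0], [690.0, 67.0, 127.0], [687.0, 245.0, 128.0], [686.0, 124.0, 129.0], [687.0, 121.0, 125.0], [686.0, 117.0, 126.0], [686.0, 113.0, 128.0], [686.0, 110.0, 129.0], [688.0, 107.0, 121.0]]
((794.05517578125, 81.44084167480469), (319.5942687988281, 360.3155822753906), 7.586916923522949)[ WARN:0@0.361] global loadsave.cpp:1063 imwrite_ Unsupported depth image for selected encoder is fallbacked to CV_8U.
```

View pics/b.png

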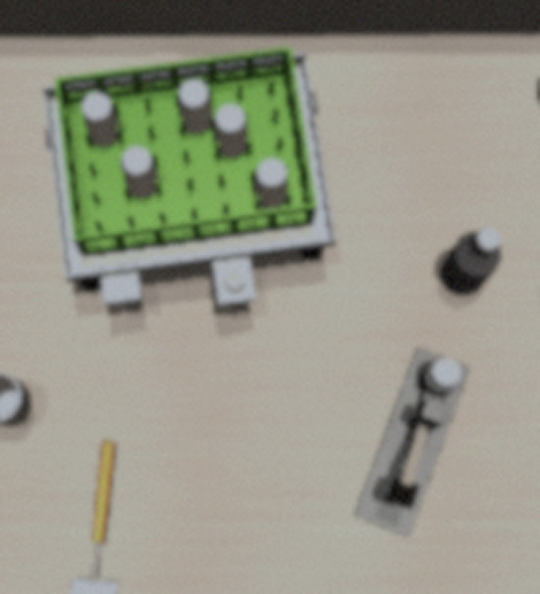

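The boss is on the right ear at crop (235,278), which is top-view pixel (317,163). The jack has its saddle at crop (445,375) and its pad at (400,495). I'll go above the jack first.

apply_moves --delta_rot '[[0,0,0],[0,0,0],[0,0,0],[0,0,0],[0,0,0],[0,0,0],[0,0,0],[0,0,0],[0,0,0],[0,0,0],[0,0,0],[0,0,0],[0,0,0],[0,0,0],[0,0,0],[0,0,0]]' --xyz '[[0.96,0.79,0],[0.96,0.79,0],[0.96,0.79,0],[0.96,0.79,0],[0.96,0.79,0],[0.96,0.79,0],[0.96,0.79,0],[0.96,0.79,0],[0.96,0.79,0],[0.96,0.79,0],[0.96,0.79,0],[0.96,0.79,0],[0.96,0.79,0],[0.96,0.79,0],[0.96,0.79,0],[0.96,0.79,0]]' --hand '[-1,-1,-1,-1,-1,-1,-1,-1,-1,-1,-1,-1,-1,-1,-1,-1]'

```text
clock: 2.53
position: [450.0, 201.3, 231.7]
ee_rot: [0.992, -0.126, 0.0, -0.0]
contact_force: [0.6, 0.5, -0.3]
gripper_width: 85.5
grasp_force: 0.0
```

apply_moves --delta_rot '[[0,0,0],[0,0,0],[0,0,0],[0,0,0],[0,0,0],[0,0,0],[0,0,0],[0,0,0],[0,0,0],[0,0,0],[0,0,0],[0,0,0],[0,0,0],[0,0,0],[0,0,0],[0,0,0],[0,0,0],[0,0,0.97],[0,0,0],[0,0,0]]' --xyz '[[0.3,0.95,-0.07],[0.3,0.95,-0.07],[0.3,0.95,-0.07],[0.3,0.95,-0.07],[0.3,0.95,-0.07],[0.3,0.95,-0.07],[0.3,0.95,-0.07],[0.3,0.95,-0.07],[0.3,0.95,-0.07],[0.3,0.95,-0.07],[0.3,0.95,-0.07],[0.3,0.95,-0.07],[0.3,0.95,-0.07],[0.3,0.95,-0.07],[0.3,0.95,-0.07],[0.3,0.95,-0.07],[0.3,0.95,-0.07],[0,0,0],[0,0,0],[0,0,0]]' --hand '[-1,-1,-1,-1,-1,-1,-1,-1,-1,-1,-1,-1,-1,-1,-1,-1,-1,-1,-1,-1]'

```text
clock: 4.2
position: [471.1, -220.3, 261.0]
ee_rot: [0.984, -0.176, -0.0, -0.0]
contact_force: [0.1, 0.5, -0.1]
gripper_width: 85.3
grasp_force: 0.0
```

```bash
cat >> h.py <<'E'
from scipy.spatial.transform import Rotation as Ro
def wrist(name=None):
    s=arm.read_state(); p=eyes.get_image("wrist"); K=p["camera_matrix"]; v,u=np.mgrid[0:400,0:640]
    a=(u-K[0,2])/K[0,0]; b=(v-K[1,2])/K[1,1]; th=np.hypot(a,b); k=np.tan(np.minimum(th,1.5))/np.maximum(th,1e-9)
    z=p["range_z"]; c=np.stack([a*k*z,b*k*z,z],-1)
    H=p["hand_eye"]; t=c@H[:3,:3].T+H[:3,3]
    w=Ro.from_quat(s["ee_rot"]).apply(t.reshape(-1,3)).reshape(t.shape)+s["position"]; w[z<=0]=np.nan; w[th>1.35]=np.nan
    if name: save(p,name)
    return s,p,w
def sel(w,a,b,c,d,e,f):
    P=w.reshape(-1,3); P=P[~np.isnan(P[:,0])]
    return P[(P[:,0]>a)&(P[:,0]<b)&(P[:,1]>c)&(P[:,1]<d)&(P[:,2]>e)&(P[:,2]<f)]
E
python3 - <<'E'
from h import *
s,p,w=wrist("w1"); print(s["clock"],s["position"],s["ee_rot"],s["joints"]); print(p["hand_eye"],p["camera_matrix"])
for nm,r in dict(saddle=(515,580,-290,-220,86,100),tower=(455,520,-260,-200,117,132),pad=(340,415,-230,-150,97,115)).items():
    q=sel(w,*r); print(nm,len(q), q.mean(0),cv2.minAreaRect(q[:,:2].astype(np.float32)),np.median(q[:,2])) if len(q)>5 else print(nm,len(q))
q=sel(w,320,620,-320,-120,3,12); print("plate",cv2.minAreaRect(q[:,:2].astype(np.float32)),len(q)); t=sel(w,320,620,-320,-120,-20,3); print("table",np.median(t[:,2]))
E
```

```text
4.2 [ 471.11982511 -220.28164363  260.97855032] [ 9.84396456e-01 -1.75964787e-01 -8.52581928e-05 -5.68334245e-05] [-1.25126517e-01  1.84407132e-01 -1.97558995e-01 -1.31828842e-04
 -1.18899461e+00  1.34220045e+00]
[[ 3.48649806e-04 -9.55239621e-01 -2.95832967e-01  7.51112507e+01]
 [ 9.99999905e-01  2.56111779e-04  3.51555322e-04 -7.66441316e-01]
 [-2.60053265e-04 -2.95833061e-01  9.55239620e-01 -1.41620129e+02]
 [ 0.00000000e+00  0.00000000e+00  0.00000000e+00  1.00000000e+00]] [[309.70691629   0.         318.9719656 ]
 [  0.         309.70691629 200.21903101]
 [  0.           0.           1.        ]]
saddle 1215 [ 544.22096533 -255.69055368   92.0823725 ] ((543.9488525390625, -255.97279357910156), (39.34341812133789, 38.39692306518555), 77.60985565185547) 92.06435734606424
tower 896 [ 488.53272093 -233.31084973  122.69990988] ((488.1838073730469, -233.78086853027344), (29.630523681640625, 26.10527992248535), 69.34539031982422) 122.85386852533486
pad 1031 [ 388.22068013 -193.28744387  105.30305604] ((390.2897033691406, -193.88916015625), (34.03881072998047, 43.48548126220703), 69.86892700195312) 105.19904421833951
plate ((457.2847900390625, -240.7761993408203), (117.15910339355469, 253.82858276367188), 68.09716033935547) 6767
table -0.9903673571401157
```

View pics/w1.png

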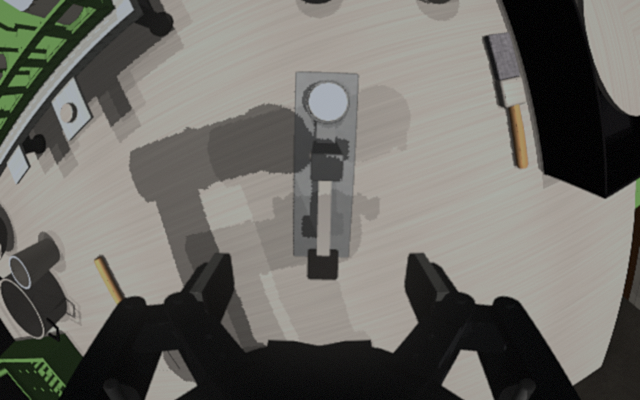

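The wrist picture shows the jack from above, with its saddle at (328,100), tower at (326,160) and pad at (322,263). The ear with the boss is at (70,112). The measured sizes match, so I'll lower over the tower.

apply_moves --delta_rot '[[0,0,0.17],[0,0,0],[0,0,0],[0,0,0],[0,0,0],[0,0,0],[0,0,0],[0,0,0],[0,0,0],[0,0,0],[0,0,0],[0,0,0],[0,0,0],[0,0,0],[0,0,0],[0,0,0]]' --xyz '[[0.42,0.13,0.6],[0.42,0.13,0.8],[0,0,0.8],[0,0,0.8],[0,0,0.8],[0,0,0.8],[0,0,0.8],[0,0,0.8],[0,0,0.7],[0,0,0],[0,0,0],[0,0,0],[0,0,0],[0,0,0],[0,0,0],[0,0,0]]' --hand '[-1,-1,-1,-1,-1,-1,-1,-1,-1,-1,0.1,0.1,0.1,0.1,0.1,0.1]'

```text
clock: 5.58
position: [488.9, -233.8, 89.3]
ee_rot: [0.983, -0.185, 0.001, -0.0]
contact_force: [0.4, 0.7, 0.1]
gripper_width: 38.6
grasp_force: 0.0
```

```bash
python3 - <<'E'
from h import *
s=arm.read_state(); print(s["position"],s["gripper_width"],s["grasp_force"])
s,p,w=wrist("w2")
q=sel(w,590,700,-30,80,96,112); print(len(q),np.median(q,0))
q=sel(w,590,700,-30,80,114,126); print("boss",len(q),q.mean(0) if len(q) else 0)
q=sel(w,455,520,-260,-200,112,128); print("tower",len(q),q.mean(0) if len(q) else 0)
E
```

```text
[ 488.89539277 -233.77350075   89.27165923] 38.61408852846163 0.0
0 [nan nan nan]
boss 0 0
tower 5812 [ 491.81913134 -233.49170812  121.77547665]
  return _methods._mean(a, axis=axis, dtype=dtype,
  ret = um.true_divide(
```

View pics/w2.png

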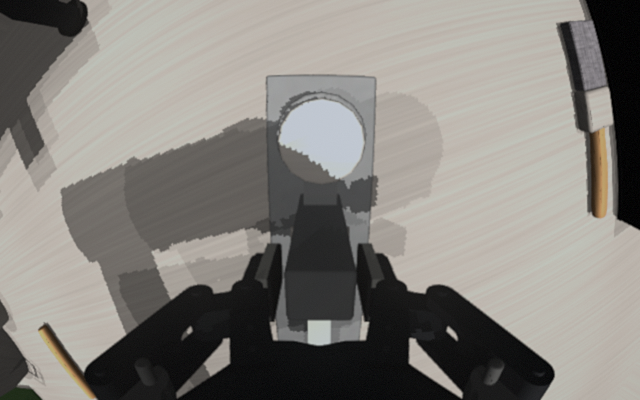

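The fingers straddle the tower at (320,275), about evenly. I'll close in small steps and watch the force.

apply_moves --delta_rot '[[0,0,0],[0,0,0],[0,0,0],[0,0,0]]' --xyz '[[0,0,0],[0,0,0],[0,0,0],[0,0,0]]' --hand '[0.24,0.27,0.29,0.3]'

```text
clock: 5.97
position: [488.5, -234.0, 88.7]
ee_rot: [0.983, -0.186, -0.0, 0.0]
contact_force: [-1.0, -1.2, 1.8]
gripper_width: 29.9
grasp_force: 6.5
```

apply_moves --delta_rot '[[0,0,0],[0,0,0]]' --xyz '[[0,0,0],[0,0,0]]' --hand '[0.31,0.31]'

```text
clock: 6.13
position: [488.5, -234.0, 88.8]
ee_rot: [0.983, -0.186, -0.0, 0.0]
contact_force: [-0.7, -2.4, 2.9]
gripper_width: 29.6
grasp_force: 18.0
```

apply_moves --delta_rot '[[0,0,0],[0,0,0],[0,0,0],[0,0,0],[0,0,0]]' --xyz '[[0,0,0],[0,0,-0.12],[0,0,-0.12],[0,0,0],[0,0,0]]' --hand '[0.314,0.314,0.314,0.314,0.314]'

```text
clock: 6.55
position: [487.9, -233.2, 93.5]
ee_rot: [0.983, -0.186, -0.001, -0.0]
contact_force: [-0.1, -0.7, -8.9]
gripper_width: 30.3
grasp_force: 22.5
```

```bash
python3 - <<'E'
from h import *
s,p,w=wrist(); print(s["grasp_force"],s["position"],s["contact_force"])
q=sel(w,505,585,-295,-215,84,106); n=np.median(q,0); d=q-n
A=np.c_[d[:,:2],np.ones(len(d))]; print(len(q),n,np.linalg.lstsq(A,d[:,2],rcond=None)[0])
E
```

```text
22.54558950662613 [ 487.85119355 -233.15780645   93.4775515 ] [-0.11991029 -0.71173876 -8.93841545]
5855 [ 543.98443028 -254.69716975   96.56477105] [-0.01219229  0.01076616  0.01031543]
```

apply_moves --delta_rot '[[0,0,0],[0,0,0],[0,0,0],[0,0,0],[0,0,0],[0,0,0],[0,0,0],[0,0,0],[0,0,0],[0,0,0],[0,0,0],[0,0,0],[0,0,0],[0,0,0],[0,0,0],[0,0,0],[0,0,0]]' --xyz '[[-0.045,-0.2,0],[-0.09,-0.4,0],[-0.14,-0.63,0],[-0.14,-0.63,0],[-0.14,-0.63,0],[-0.14,-0.63,0],[-0.14,-0.63,0],[-0.14,-0.63,0],[-0.14,-0.63,0],[-0.14,-0.63,0],[-0.14,-0.63,0],[-0.14,-0.63,0],[-0.14,-0.63,0],[-0.14,-0.63,0],[-0.14,-0.63,0],[-0.09,-0.4,0],[-0.045,-0.2,0]]' --hand '[0.314,0.314,0.314,0.314,0.314,0.314,0.314,0.314,0.314,0.314,0.314,0.314,0.314,0.314,0.314,0.314,0.314]'

```text
clock: 8.02
position: [525.8, 5.9, 94.6]
ee_rot: [0.983, -0.185, 0.0, -0.0]
contact_force: [0.0, -0.9, -7.6]
gripper_width: 29.9
grasp_force: 22.6
```

apply_moves --delta_rot '[[0,0,-0.2],[0,0,-0.5],[0,0,-0.7],[0,0,-0.7],[0,0,-0.7],[0,0,-0.7],[0,0,-0.7],[0,0,-0.4],[0,0,-0.2],[0,0,0],[0,0,0]]' --xyz '[[0,0,0],[0,0,0],[0,0,0],[0,0,0],[0,0,0],[0,0,0],[0,0,0],[0,0,0],[0,0,0],[0,0,0],[0,0,0]]' --hand '[0.314,0.314,0.314,0.314,0.314,0.314,0.314,0.314,0.314,0.314,0.314]'

```text
clock: 8.93
position: [525.3, 3.5, 94.5]
ee_rot: [0.998, 0.064, -0.0, 0.0]
contact_force: [-0.1, -0.3, -9.2]
gripper_width: 29.8
grasp_force: 22.6
```

```bash
cat > m.py <<'E'
from h import *
import sys
s,p,w=wrist(sys.argv[1]); T=s["position"]; R=Ro.from_quat(s["ee_rot"]); print(s["clock"],T,s["ee_rot"],s["contact_force"],s["grasp_force"])
x=R.as_matrix()[:,0]; print("yaw deg",np.degrees(np.arctan2(x[1],x[0])))
c=T+61*x
q=sel(w,c[0]-24,c[0]+24,c[1]-24,c[1]+24,84,101); print("saddle",len(q),(q.mean(0),np.median(q[:,2]),cv2.minAreaRect(q[:,:2].astype(np.float32))))
q=q-q.mean(0); print("tilt",np.linalg.lstsq(q[:,:2],q[:,2],rcond=None)[0])
q=sel(w,615,700,-20,70,101,113); print("ear",len(q),q.min(0),q.max(0),cv2.minAreaRect(q[:,:2].astype(np.float32)))
q=sel(w,635,680,-5,55,115,124); print("boss",len(q),q.mean(0),cv2.minEnclosingCircle(q[:,:2].astype(np.float32)))
np.save("w.npy",w)
E
python3 m.py w3
```

```text
8.9333 [525.31330964   3.49524847  94.5130407 ] [ 9.97941779e-01  6.41262337e-02 -1.73336817e-04  5.29593113e-05] [-0.08891803 -0.27286735 -9.17058823] 22.585651874542236
yaw deg 7.35336998094446
saddle 5820 (array([585.32427568,  11.84907249,  97.67055174]), np.float64(97.67871051013478), ((585.133056640625, 11.861526489257812), (39.33708190917969, 39.03673553466797), 57.00638198852539))
tilt [-0.00072097 -0.0019265 ]
ear 2865 [633.01223282  -3.65897661 101.74231161] [649.3947685   47.28574153 111.38857818] ((641.2518310546875, 21.866214752197266), (10.778006553649902, 50.430660247802734), 7.046060562133789)
boss 0 [nan nan nan] ((0.0, 0.0), 0.0)m.py:9: RuntimeWarning: Mean of empty slice.
  q=sel(w,635,680,-5,55,115,124); print("boss",len(q),q.mean(0),cv2.minEnclosingCircle(q[:,:2].astype(np.float32)))
  ret = um.true_divide(
```

View pics/w3.png

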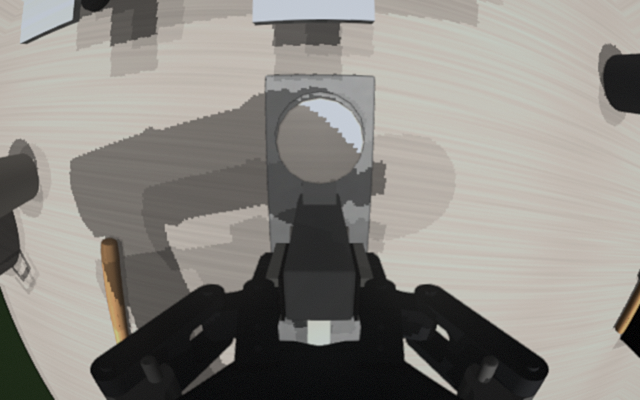

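The ear is at the top of the image (313,20). It measures 50 mm wide with about 7° yaw, so the lift point is near (660.7, 24.4). I'll lower slightly and go 60 mm forward.

apply_moves --delta_rot '[[0,0,0],[0,0,0],[0,0,0],[0,0,0],[0,0,0],[0,0,0],[0,0,0],[0,0,0],[0,0,0],[0,0,0]]' --xyz '[[0,-0.06,0.1],[0.2,-0.05,0],[0.4,0,0],[0.4,0,0],[0.4,0,0],[0.4,0,0],[0.4,0,0],[0.2,0,0],[0,0,0],[0,0,0]]' --hand '[0.314,0.314,0.314,0.314,0.314,0.314,0.314,0.314,0.314,0.314]'

```text
clock: 9.82
position: [584.5, 14.4, 91.6]
ee_rot: [0.998, 0.064, -0.001, 0.0]
contact_force: [-0.9, 0.5, -9.4]
gripper_width: 29.7
grasp_force: 22.4
```

```bash
python3 m.py w4
```

```text
9.8167 [584.51183695  14.35308483  91.5744089 ] [ 9.97919084e-01  6.44747071e-02 -7.16956404e-04  1.40874583e-05] [-0.9195258   0.54546981 -9.36957472] 22.445515394210815
yaw deg 7.393390163233402
saddle 1027 (array([630.36885005,  20.82706463,  94.62156927]), np.float64(94.62974694102212), ((629.194091796875, 20.308162689208984), (10.571616172790527, 32.9954719543457), 8.633188247680664))
tilt [0.04001492 0.00867438]
ear 15684 [633.53987891  -3.57413789 101.94099771] [699.98081534  69.99842703 112.99965332] ((666.1189575195312, 30.909210205078125), (61.13005447387695, 70.62265014648438), 7.992321968078613)
boss 3092 [661.58676199  24.62561859 118.88593823] ((661.63134765625, 24.484046936035156), 12.037117004394531)
```

View pics/w4.png

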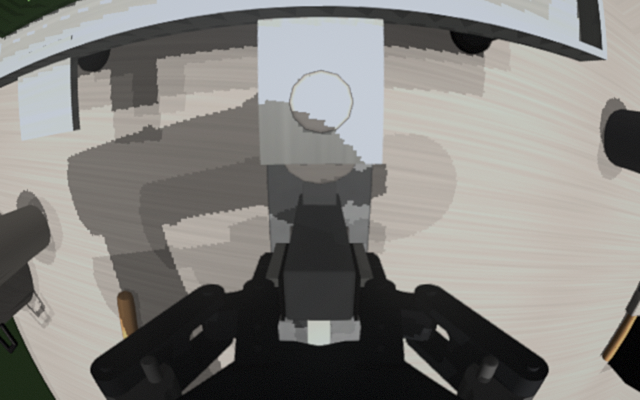

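The boss centre is at image (321,100), world (661.6, 24.5), so the saddle has 17 mm to go. I'll then lower 3 mm and release.

apply_moves --delta_rot '[[0,0,0],[0,0,0],[0,0,0],[0,0,0],[0,0,0],[0,0,0],[0,0,0],[0,0,0]]' --xyz '[[0.2,0.01,0],[0.3,0.01,0],[0.2,0,0],[0,0,0],[0,0,0.05],[0,0,0.06],[0,0,0],[0,0,0]]' --hand '[0.314,0.314,0.314,0.314,0.314,0.314,0.314,0.314]'

```text
clock: 10.53
position: [601.7, 16.1, 89.1]
ee_rot: [0.998, 0.065, -0.0, 0.0]
contact_force: [0.2, -0.6, -8.3]
gripper_width: 29.9
grasp_force: 22.5
```

apply_moves --delta_rot '[[0,0,0],[0,0,0],[0,0,0],[0,0,0],[0,0,0],[0,0,0],[0,0,0],[0,0,0],[0,0,0]]' --xyz '[[0,0,0.03],[0,0,0.03],[0,0,0],[0,0,0],[0,0,0],[0,0,0],[0,0,0],[0,0,0],[0,0,0]]' --hand '[0.314,0.314,0.314,0.3,0.28,0.24,0.1,0.0,0.0]'

```text
clock: 11.28
position: [602.7, 16.3, 88.2]
ee_rot: [0.998, 0.065, 0.001, -0.0]
contact_force: [-0.8, 0.2, 0.0]
gripper_width: 42.7
grasp_force: 0.0
```

```bash
python3 - <<'E'
from h import *
s,p,w=wrist(); T=s["position"]; print(s["contact_force"],T)
q=sel(w,560,640,-15,50,119,128); print("tower",len(q),q.mean(0),cv2.minAreaRect(q[:,:2].astype(np.float32)))
q=sel(w,635,680,-5,55,115,124); print("boss",len(q),q.mean(0),cv2.minEnclosingCircle(q[:,:2].astype(np.float32)))
x=[.9917,.129]; q=sel(w,560,640,-40,80,1,8)
print("plate",np.median(q[:,2]) if len(q) else 0,len(q))
E
```

```text
[-0.78685554  0.23941468  0.00091963] [602.73002891  16.26245915  88.19491936]
tower 4811 [604.01574295  17.25868264 123.10833127] ((601.50048828125, 16.547582626342773), (27.1014347076416, 63.80337142944336), 7.0874152183532715)
boss 3145 [662.01825158  24.63436545 118.87038625] ((661.5185546875, 24.426748275756836), 12.072158813476562)
plate 4.995220490864071 1878
```

The saddle is at about (661.7, 24.6) against the boss at (661.6, 24.5), so it's set. Next I'll rise, go back over the pad and shut the fingers.

apply_moves --delta_rot '[[0,0,0],[0,0,0],[0,0,0],[0,0,0],[0,0,0],[0,0,0],[0,0,0],[0,0,0],[0,0,0],[0,0,0],[0,0,0],[0,0,0]]' --xyz '[[0,0,-0.5],[0,0,-0.8],[0,0,-0.9],[0,0,-0.8],[-0.5,0,0],[-0.9,0,0],[-0.9,0,0],[-0.9,0,0],[-0.9,0,0],[-0.4,0,0],[0,0,0],[0,0,0]]' --hand '[0,0,0,0,1,1,1,1,1,1,1,1]'

```text
clock: 12.33
position: [491.4, 1.8, 163.5]
ee_rot: [0.998, 0.065, 0.001, -0.0]
contact_force: [-0.1, 0.8, 0.2]
gripper_width: -0.1
grasp_force: 0.0
```

```bash
python3 - <<'E'
from h import *
s,p,w=wrist("w5"); T=s["position"]; print(s["contact_force"],T,s["gripper_width"])
def f(n,q): print(n,len(q),q.mean(0) if len(q) else 0,cv2.minAreaRect(q[:,:2].astype(np.float32)) if len(q)>4 else 0)
f("tower",sel(w,560,640,-15,50,119,128)); f("boss",sel(w,640,685,-5,55,115,124)); f("pad",sel(w,455,520,-40,40,98,112)); f("saddle",sel(w,635,690,-5,50,88,99))
w=cloud(eyes.get_image("top")); f("tower",sel(w,560,640,-15,50,119,130)); f("pad",sel(w,455,520,-40,40,98,112))
E
```

```text
[-0.12731489  0.83006835  0.19665219] [491.43054462   1.81547951 163.45032791] -0.0856583991480315
tower 2142 [600.42134375  16.86689363 122.87787824] ((600.9191284179688, 16.9532527923584), (25.806425094604492, 30.387714385986328), 6.923562526702881)
boss 0 0 0
pad 2353 [494.24194415   3.17056764 105.53004364] ((495.94793701171875, 3.543882369995117), (41.386024475097656, 34.310611724853516), 7.630630970001221)
saddle 6 [641.57827445  21.36700364  88.75769719] ((641.4473876953125, 21.933815002441406), (0.4850689768791199, 6.242214202880859), 6.865190029144287)
tower 0 0 0
pad 13 [475.56317974  -2.36962491 108.92524652] ((475.2071533203125, -0.9896774291992188), (5.701740741729736, 31.817459106445312), 6.889615058898926)
```

View pics/w5.png

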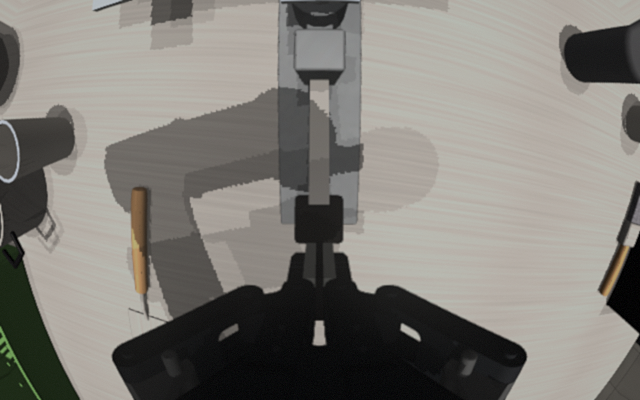

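The wrist picture shows the shut fingertips at about (318,290), over the pad at (320,215). The positions agree. First stroke, following the pad's arc.

apply_moves --delta_rot '[[0,0,0],[0,0,0],[0,0,0],[0,0,0],[0,0,0],[0,0,0],[0,0,0],[0,0,0],[0,0,0],[0,0,0],[0,0,0],[0,0,0]]' --xyz '[[-0.06,0,0.8],[0,0,0.8],[0,0,0.5],[-0.16,0,0.38],[-0.12,0,0.38],[-0.08,0,0.38],[-0.04,0,0.38],[0,0,0.38],[0,0,0.38],[0.03,0,0.38],[0,0,0.05],[0,0,0]]' --hand '[1,1,1,1,1,1,1,1,1,1,1,1]'

```text
clock: 13.43
position: [479.5, 0.1, 41.9]
ee_rot: [0.998, 0.065, -0.002, 0.001]
contact_force: [-4.0, 0.8, 7.8]
gripper_width: 0.2
grasp_force: 4.1
```

apply_moves --delta_rot '[[0,0,0],[0,0,0],[0,0,0]]' --xyz '[[0,0,0.06],[0,0,0.04],[0,0,0]]' --hand '[1,1,1]'

```text
clock: 13.68
position: [479.7, 0.1, 40.6]
ee_rot: [0.998, 0.065, -0.002, 0.001]
contact_force: [-6.9, 0.2, 13.6]
gripper_width: -0.3
grasp_force: 7.4
```

```bash
cat > c.py <<'E'
from h import *
s,p,w=wrist(); print(s["clock"],s["position"],s["contact_force"])
def f(n,q): print(n,len(q),q.mean(0) if len(q) else 0,cv2.minAreaRect(q[:,:2].astype(np.float32)) if len(q)>4 else 0)
f("tower",sel(w,575,630,-15,50,116,130)); f("ear",sel(w,628,648,5,45,101,140)); f("sad",sel(w,635,690,-5,50,80,101))
for n in ("top","scene"):
    w=cloud(eyes.get_image(n)); q=sel(w,650,673,12,37,100,160); print(n,len(q),np.median(q[:,2]) if len(q) else 0)
w0=np.load("top0.npy"); q=sel(w0,650,673,12,37,100,160); print("top0",len(q),np.median(q[:,2]))
w0=np.load("scene0.npy"); q=sel(w0,650,673,12,37,100,160); print("scene0",len(q),np.median(q[:,2]))
E
python3 c.py
```

```text
13.6833 [4.79677667e+02 7.95093506e-02 4.05983539e+01] [-6.85225847  0.19562566 13.62761114]
tower 0 0 0
ear 0 0 0
sad 0 0 0
top 45 125.44337928553595
scene 34 123.71642604722899
top0 43 118.69615498222277
scene0 37 116.00772155890024
```

apply_moves --delta_rot '[[0,0,0],[0,0,0],[0,0,0],[0,0,0],[0,0,0],[0,0,0],[0,0,0],[0,0,0],[0,0,0]]' --xyz '[[-0.03,0,-0.38],[0,0,-0.38],[0,0,-0.38],[0.04,0,-0.38],[0.08,0,-0.38],[0.12,0,-0.38],[0.14,0,-0.38],[0,0,-0.38],[0,0,0]]' --hand '[1,1,1,1,1,1,1,1,1]'

```text
clock: 14.58
position: [490.7, 1.8, 117.8]
ee_rot: [0.998, 0.065, 0.002, -0.0]
contact_force: [0.3, 0.4, 0.2]
gripper_width: -0.1
grasp_force: 0.0
```

```bash
python3 c.py; python3 - <<'E'
from h import *
s,p,w=wrist(); 
def f(n,q): print(n,len(q),q.mean(0) if len(q) else 0,cv2.minAreaRect(q[:,:2].astype(np.float32)) if len(q)>4 else 0)
f("pad",sel(w,455,510,-30,30,90,112))
E
```

```text
14.5833 [490.68885928   1.84499953 117.75541498] [0.32615402 0.3713694  0.22429739]
tower 3739 [599.8326156   16.77762238 122.74838937] ((600.94921875, 16.940776824951172), (26.89542007446289, 30.51988983154297), 7.73001766204834)
ear 0 0 0
sad 0 0 0
top 44 125.30772466255561
scene 35 122.58890938989886
top0 43 118.69615498222277
scene0 37 116.00772155890024
pad 2354 [498.66421859   4.1770156  103.49193345] ((494.7286376953125, 3.5400238037109375), (32.3057861328125, 33.98048400878906), 6.839330196380615)
```

apply_moves --delta_rot '[[0,0,0],[0,0,0],[0,0,0],[0,0,0],[0,0,0],[0,0,0],[0,0,0],[0,0,0],[0,0,0],[0,0,0],[0,0,0]]' --xyz '[[-0.05,0,0.35],[-0.16,0,0.38],[-0.14,0,0.38],[-0.1,0,0.38],[-0.05,0,0.38],[0,0,0.38],[0,0,0.38],[0,0,0.38],[0,0,0.1],[0,0,0.02],[0,0,0]]' --hand '[1,1,1,1,1,1,1,1,1,1,1]'

```text
clock: 15.7
position: [478.1, 0.1, 39.7]
ee_rot: [0.998, 0.066, 0.002, 0.0]
contact_force: [-3.2, -0.3, 19.4]
gripper_width: 0.0
grasp_force: 9.8
```

```bash
python3 c.py
```

```text
15.7 [4.78135394e+02 1.10355452e-01 3.97014031e+01] [-3.17555812 -0.3107839  19.43570723]
tower 0 0 0
ear 0 0 0
sad 0 0 0
top 47 139.81589978936725
scene 30 138.36885410408763
top0 43 118.69615498222277
scene0 37 116.00772155890024
```

The ear has risen about 21 mm. One more stroke gives margin against leakage.

apply_moves --delta_rot '[[0,0,0],[0,0,0],[0,0,0],[0,0,0],[0,0,0],[0,0,0],[0,0,0],[0,0,0],[0,0,0],[0,0,0]]' --xyz '[[0,0,-0.38],[0,0,-0.38],[0,0,-0.38],[0.05,0,-0.38],[0.1,0,-0.38],[0.14,0,-0.38],[0.16,0,-0.38],[0.05,0,-0.38],[0,0,0],[0,0,0]]' --hand '[1,1,1,1,1,1,1,1,1,1]'

```text
clock: 16.68
position: [488.0, 1.3, 113.0]
ee_rot: [0.998, 0.065, -0.0, -0.0]
contact_force: [-0.1, -0.7, -0.0]
gripper_width: 0.1
grasp_force: 0.3
```

apply_moves --delta_rot '[[0,0,0],[0,0,0],[0,0,0],[0,0,0],[0,0,0],[0,0,0],[0,0,0],[0,0,0],[0,0,0],[0,0,0],[0,0,0],[0,0,0]]' --xyz '[[-0.05,0,0.35],[-0.16,0,0.38],[-0.14,0,0.38],[-0.1,0,0.38],[-0.05,0,0.38],[0,0,0.38],[0,0,0.38],[0,0,0.38],[0,0,0.09],[0,0,0],[0,0,0],[0,0,0]]' --hand '[1,1,1,1,1,1,1,1,1,1,1,1]'

```text
clock: 17.68
position: [478.8, 0.2, 39.0]
ee_rot: [0.998, 0.066, 0.003, 0.0]
contact_force: [-3.6, 0.2, 26.6]
gripper_width: 0.3
grasp_force: 13.4
```

```bash
python3 c.py; python3 -c "
from h import *
p=eyes.get_image('top'); c=p['frame'][60:280,230:430,::-1]; cv2.imwrite('pics/t2.png',np.clip(cv2.resize(c,None,fx=2.7,fy=2.7)*1.5,0,255).astype('uint8')); w=cloud(p)
q=sel(w,590,614,2,32,117,130); print('tower',len(q),q.mean(0) if len(q) else 0); print(arm.read_state()['contact_force'])"
```

```text
17.6833 [4.78794785e+02 1.94186240e-01 3.90311366e+01] [-3.60676904  0.23278399 26.61893024]
tower 0 0 0
ear 0 0 0
sad 0 0 0
top 48 154.56355222361492
scene 30 153.0049967362503
top0 43 118.69615498222277
scene0 37 116.00772155890024
tower 50 [601.27065711  15.41709463 124.97797199]
[-3.30889808  0.37058319 27.47918599]
```

View pics/t2.png

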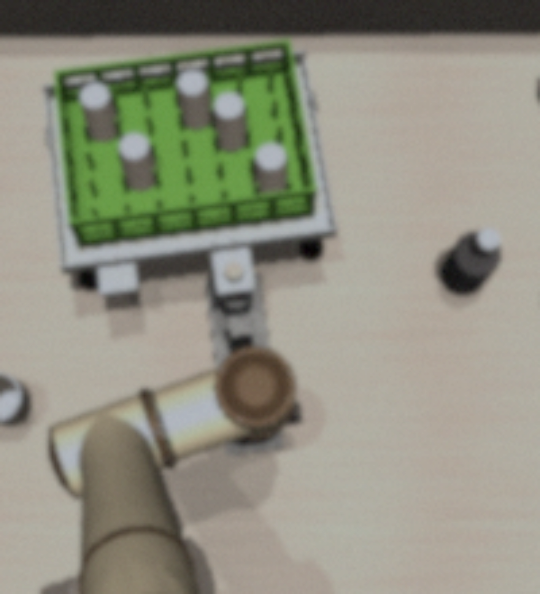

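The top view shows the ear at (233,270) raised about 36 mm, with the jack underneath and its tower still in place. The handle is held down with about 27 N.

```bash
python3 -c "
from h import *
print(arm.job_done())"
```

```text
the job is handed in; nothing more can be done
None
```

I handed the job in with the jack under the bossed ear, three full strokes pumped, the ear raised about 36 mm by the cameras, and the fingers holding the handle down at its stop; no verdict came back.

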